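# Pack two turned stone shafts in a V-notched crate

### The job

Pack the two stone shafts in the plywood crate: lay the thick one in the wide pair of V notches and the thin one in the narrow pair, each centred lengthwise, lying fully down in both of its notches and set down gently, not dropped. The thick shaft stands on end and the crate leaves no room for a tilted hand, so first lay it on its side in the low V rest on the bench, let go, and take it again from above. When both are in, slide the wooden keeper bar along the rims until it stops over the middle of the shafts, and leave the bowls, the mug and the jar where they are.

Things in the scene. Friction and masses are not known exactly. Their poses are not given: they have to be found in the camera images.
- thick_shaft: thick turned shaft of pale marble, a plain cylinder 46 mm in diameter and 120 mm long, about 0.45 kg, loose; it starts standing on end on the bench. Origin at the centre of its lower end face, z along its axis (the centre of the shaft is 60 mm along z)
- thick_shaft_center (a point): centre of the thick shaft, axes as thick_shaft
- thin_shaft: thin turned shaft of the same marble, a plain cylinder 30 mm in diameter and 120 mm long, about 0.2 kg, loose; it starts lying in the shallow tray, roughly along the tray's length, and can roll. x along its axis
- thin_shaft_center (a point): centre of the thin shaft, on its axis; x along the axis
- tray: shallow plywood tray fixed to the bench, 120 mm (x) by 180 mm (y) by 10 mm high, floor and walls 5 mm thick. Origin under its centre
- rest: low wooden V rest fixed to the bench: base 70 (x) x 110 (y) x 8 mm with two V-notched blocks 14 mm thick centred 44 mm either side of its middle along y; 90-degree notches, blocks up to 56 mm wide (x) and 38 mm high, open between them. A shaft lies in it along y. Origin under its centre
- rest_seat (a point): where the centre of the thick shaft lies when seated in the rest, 48 mm above the bench; the shaft's axis then lies along y
- crate: open plywood crate fixed to the bench, wall tops 78 mm above it, walls and floor 8 mm thick; inside x -125 to 110 mm, y -78 to 110 mm of its frame. Two bearers (14 mm thick, along x, at y = -42 and 42, tops at 44 mm) each have a wide 90-degree notch (63 mm across) at x = -50 and a narrow one (34 mm) at x = 40. Origin on the bench under the middle of the grooves
- wide_groove (a point): where the centre of the thick shaft lies when seated in the wide pair of notches, 45 mm above the bench; shaft axis along y
- narrow_groove (a point): where the centre of the thin shaft lies when seated in the narrow pair of notches, 48 mm above the bench; shaft axis along y
- keeper (a joint): keeper bar: wooden slat 24 mm wide (y) and 10 mm thick spanning the crate along x, its underside on the rims (78 mm); it slides along the crate's -y. 0 = parked at the +y end (centre of the slat at y = 96 mm), 0.096 m = at its stop over the middle (y = 0). It starts within 15 mm of parked and needs about 2 N
- keeper_grip (a point): top of the dark wooden grip block that stands on the keeper slat: 50 mm (x) by 14 mm (y), 33 mm high above the slat, its top 121 mm above the bench; axes as the crate
- mug: white mug 76 mm across, 85 mm high (bystander)
- black_bowl: small black bowl 72 mm across, 35 mm high (bystander)
- white_bowl: small white bowl 72 mm across, 32 mm high (bystander)
- jar: closed jar 64 mm across, 75 mm high (bystander)
Things that resemble listed ones, but are neither listed nor needed, are in the scene too. What is shaped like the thick_shaft but green or red is not meant. Of the things that look like the rest, take the one that is farthest to the robot's right at the start.

How it is judged:
On the way, in this order (a step that is already met when the one before it is completed fails the run):
1. the thick shaft lies on its side in the V rest, let go (x of thick_shaft_center in the frame of rest_seat between -0.005 and 0.005 m and y of thick_shaft_center in the frame of rest_seat between -0.03 and 0.03 m and z of thick_shaft_center in the frame of rest_seat between -0.005 and 0.005 m and angle between the z axis of thick_shaft and the y axis of rest_seat, either way round below 0.06 rad and contact force between the fingers and thick_shaft below 0.2 N and linear speed of thick_shaft below 0.03 m/s), for 0.2 s.
2. both shafts lie in their own notches in the crate, let go, with the keeper bar still near its parked end (x of thick_shaft_center in the frame of wide_groove between -0.005 and 0.005 m and y of thick_shaft_center in the frame of wide_groove between -0.012 and 0.012 m and z of thick_shaft_center in the frame of wide_groove between -0.005 and 0.005 m and angle between the z axis of thick_shaft and the y axis of wide_groove, either way round below 0.06 rad and contact force between the fingers and thick_shaft below 0.2 N and linear speed of each of thick_shaft, thin_shaft below 0.03 m/s and x of thin_shaft_center in the frame of narrow_groove between -0.005 and 0.005 m and y of thin_shaft_center in the frame of narrow_groove between -0.012 and 0.012 m and z of thin_shaft_center in the frame of narrow_groove between -0.005 and 0.005 m and angle between the x axis of thin_shaft and the y axis of narrow_groove, either way round below 0.06 rad and contact force between the fingers and thin_shaft below 0.2 N and value of joint keeper below 0.04 m), for 0.2 s.
3. the keeper bar is slid to its stop over the middle of the shafts (value of joint keeper above 0.088 m), for 0.2 s.
At the end, for the whole second after the job is handed in: Each shaft rests released and still in its own pair of notches: centre within 5 mm of its seat across the groove and in height, within 12 mm lengthwise, axis within 0.06 rad of the groove; the keeper bar is within 8 mm of its stop over the middle (x of thick_shaft_center in the frame of wide_groove between -0.005 and 0.005 m and y of thick_shaft_center in the frame of wide_groove between -0.012 and 0.012 m and z of thick_shaft_center in the frame of wide_groove between -0.005 and 0.005 m and angle between the z axis of thick_shaft and the y axis of wide_groove, either way round below 0.06 rad and contact force between the fingers and thick_shaft below 0.2 N and linear speed of each of thick_shaft, thin_shaft below 0.03 m/s and x of thin_shaft_center in the frame of narrow_groove between -0.005 and 0.005 m and y of thin_shaft_center in the frame of narrow_groove between -0.012 and 0.012 m and z of thin_shaft_center in the frame of narrow_groove between -0.005 and 0.005 m and angle between the x axis of thin_shaft and the y axis of narrow_groove, either way round below 0.06 rad and contact force between the fingers and thin_shaft below 0.2 N and value of joint keeper above 0.088 m); the robot touches nothing.
It fails at once if a shaft is dropped, thrown or toppled: faster than 0.45 m/s with no finger on it (a fall of over 10 mm) ((linear speed of thick_shaft above 0.45 m/s and contact force between the fingers and thick_shaft below 0.1 N) or (linear speed of thin_shaft above 0.45 m/s and contact force between the fingers and thin_shaft below 0.1 N)).
It fails at once if a bowl, the mug or the jar is shifted by more than 30 mm (distance of any of mug, black_bowl, white_bowl, jar from where it was at the start of the episode above 0.03 m).
It also fails if it takes over 72 s, if anything falls off the work surface, if the arm or the gripper's body presses on something with over 40 N, if the wrist force passes 120 N, or if a joint passes its speed limit or range.

### The arm

A 6-joint arm with a two-finger parallel gripper is mounted at the origin on the work surface. World frame = base frame: x ahead of the robot, y to its left, z up, the work surface at z = 0. Lengths are in m, angles in rad, forces in N, time in s.
With the tool pointing down it reaches from about 0.275 to 0.825 m from the base axis. Payload 5.2 kg.
Tool frame: the origin (TCP) lies on the mounting face of the last link; the fingertips stand 186 mm ahead of it and the grasp point (between the pads) lies 167 mm ahead of it; z points along the fingers, y is the line along which they close (so a half turn about z gives the same grasp; the last joint's range is limited). The gripper opens to 93 mm and grips with 3 to 60 N. Pads are 15 mm wide; open, the fingers measure 128 mm over their backs; the gripper's body (75 mm by 188 mm) begins 65 mm behind the grasp point.
Start: joints at [-1.355, 0.259, 1.535, -0, 1.348, -0.203], TCP at [0.224, -0.502, 0.405] pointing down, gripper open.
Joint ranges: [-3.14, 3.14], [-0.91, 2.08], [0.19, 2.58], [-1.22, 4.36], [0.22, 2.71], [-3.12, 3.12]. Speed limits (rad/s): [2.57, 2.57, 3.14, 3.14, 3.14, 3.14].

### API

Orientations are given as [roll, pitch, yaw] about the fixed x, y, z axes, in that order (R = Rz(yaw) Ry(pitch) Rx(roll)).
In Python, from station import robot gives the robot as it stands. Calls block until the motion is done:
- robot.movep(position, orientation): joint-space move of the TCP to a pose.
- robot.movel(position, rotation=None, velocity=0.15, force_limit=None): straight line of the TCP; rotation=None keeps the orientation; velocity is the mean speed in m/s. With force_limit (N) it stops when the force on the tool has changed by that much, and returns True; else False.
- robot.move_joints(angles): joint-space move.
- robot.release() and robot.clamp(newtons=None): open the fingers fully, or close them until they stop; newtons is the grip in N (None keeps the last).
- robot.dwell(seconds).
- robot.solve_ik(position, orientation): joint angles nearest the present ones, or None.
- robot.sense(): the state.
- robot.read_camera(name): name is "side" or "top"; returns a dict with "img" (400x640x3 uint8, red, green, blue), "vertical_fov" (degrees; the focal length in pixels is half the picture's height over the tangent of half this angle, whatever the lens; pixels are square), "cx", "cy" (the principal point, pixels), "extrinsics" (4x4, takes a point from camera to world coordinates). Camera axes: x right, y down, z forward; pixel columns grow to the right and rows downward; lengths in m; the calibration is good to about 2 mm. A picture is of the moment at which its call begins. There is no depth.
A pose or a line that the arm cannot do raises robot.IKError and nothing moves.
- robot.hand_in(): hands the job in; it is judged then, once.
The state is a dict: "time": time; "joints": joint angles; "qd": joint speeds; "joint_efforts": joint torques, N m; "position": TCP position; "ee_rot": TCP orientation; "force": force on the tool from outside, world axes, zero at the start; "torque": the same for the moment, N m; "width": finger opening in m; "finger_force": force on a finger pad.
Only numpy, scipy, OpenCV 4.12 (cv2) and the standard library are available. Lean on these libraries where they do the work, as an engineer would, in place of code of your own. Each camera call takes 0.05 s, during which the arm holds its last target. There are 200 camera calls.

## Working session

There is one attempt and no reset: what is moved stays moved. The work goes in short steps, each a Python script; the robot and the scene stay as the last script left them, time stands still between calls to the robot, and variables do not carry over. Pictures are saved under pics/ and viewed, at most 10 in all, crops included, and the job is handed in when it is done.

```bash
mkdir -p pics; ls
python3 - <<'E'
from station import robot
import cv2,numpy as np
np.set_printoptions(precision=4,suppress=True)
for n in ("side","top"):
    c=robot.read_camera(n)
    cv2.imwrite(f"pics/{n}0.png",cv2.cvtColor(c["img"],cv2.COLOR_RGB2BGR))
    print(n,c["vertical_fov"],c["cx"],c["cy"]);print(c["extrinsics"])
print(robot.sense())
E
```

```text
pics
side 50.18733535450509 320.97364767901956 198.5278708223041
[[-0.9933 -0.074   0.0891  0.4334]
 [-0.1155  0.688  -0.7165  0.9244]
 [-0.0083 -0.7219 -0.6919  0.9468]
 [ 0.      0.      0.      1.    ]]
top 54.96796264488234 314.2990882179591 198.39937378024678
[[-0.0036 -0.9944  0.1058  0.4306]
 [-0.9996  0.0066  0.0281  0.0268]
 [-0.0286 -0.1057 -0.994   1.1981]
 [ 0.      0.      0.      1.    ]]
{'time': 0.1, 'joints': array([-1.3548,  0.2593,  1.536 , -0.    ,  1.348 , -0.2028]), 'qd': array([ 0.0006, -0.0015, -0.003 ,  0.0005,  0.0007, -0.0006]), 'joint_efforts': array([  0.0022, -43.8213, -28.4642,   0.0722,   0.0363,  -0.    ]), 'position': array([ 0.2236, -0.5023,  0.404 ]), 'ee_rot': array([-3.14  , -0.0003,  0.4188]), 'force': array([-0.3354, -1.0931, -0.4414]), 'torque': array([ 0.0003, -0.0002,  0.0348]), 'finger_force': 0.0, 'width': 0.09298450430243199}
```

View pics/side0.png

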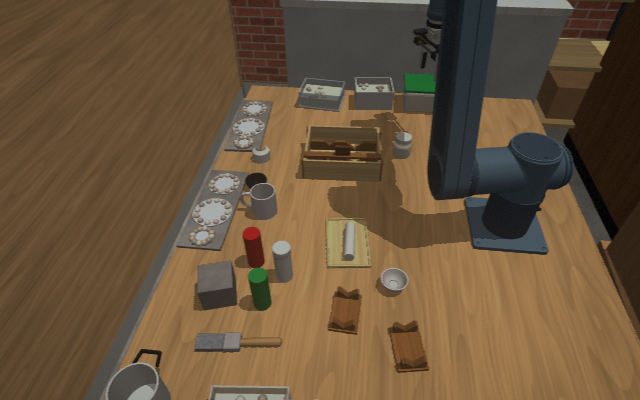

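View pics/top0.png

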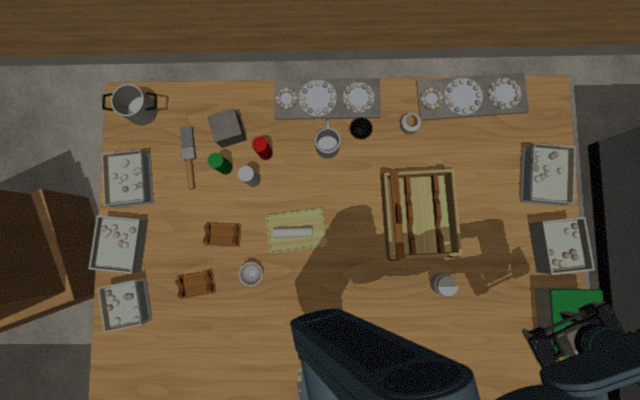

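The thick-shaft candidates in the top view are white (246,174), green (218,162) and red (262,147). White is pale marble, so it is the one meant. The rest candidates are (222,234) and (196,283). Column 222 is farther to the robot's right (-y), so I take that one. I'll confirm both in enlarged crops.

Run:
```python
import cv2,numpy as np
t=cv2.imread("pics/top0.png");s=cv2.imread("pics/side0.png")
def crop(im,x0,y0,w,h,k):
    c=cv2.resize(im[y0:y0+h,x0:x0+w],None,fx=k,fy=k,interpolation=cv2.INTER_CUBIC)
    for i in range(0,w,10):
        cv2.line(c,(i*k,0),(i*k,4 if (x0+i)%50 else 12),(0,255,255),1)
        if (x0+i)%20==0: cv2.putText(c,str(x0+i),(i*k,20),0,.35,(0,255,255),1)
    for j in range(0,h,10):
        cv2.line(c,(0,j*k),(5,j*k),(0,255,255),1)
        if (y0+j)%20==0: cv2.putText(c,str(y0+j),(6,j*k+4),0,.35,(0,255,255),1)
    return c
cv2.imwrite("pics/tA.png",crop(t,180,150,155,145,4))
cv2.imwrite("pics/sA.png",crop(s,230,210,180,130,4))
a=crop(t,380,160,90,110,5); b=crop(s,300,120,90,65,5)
m=np.zeros((550,900//2+350,3),np.uint8); 
a=crop(t,380,160,80,110,5); b=crop(s,300,120,85,65,4)
m=np.zeros((550,750,3),np.uint8);m[:,:400]=a;m[:260,405:745]=b
cv2.imwrite("pics/B.png",m)
```

```text
(no output)
```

View pics/tA.png

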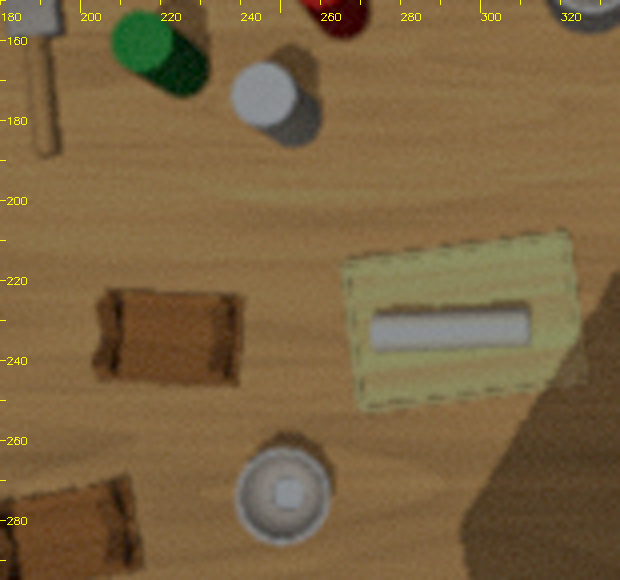

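View pics/sA.png

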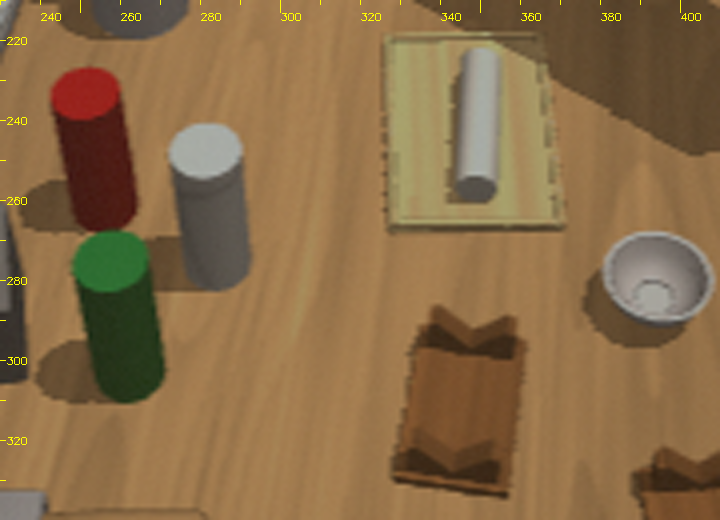

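View pics/B.png

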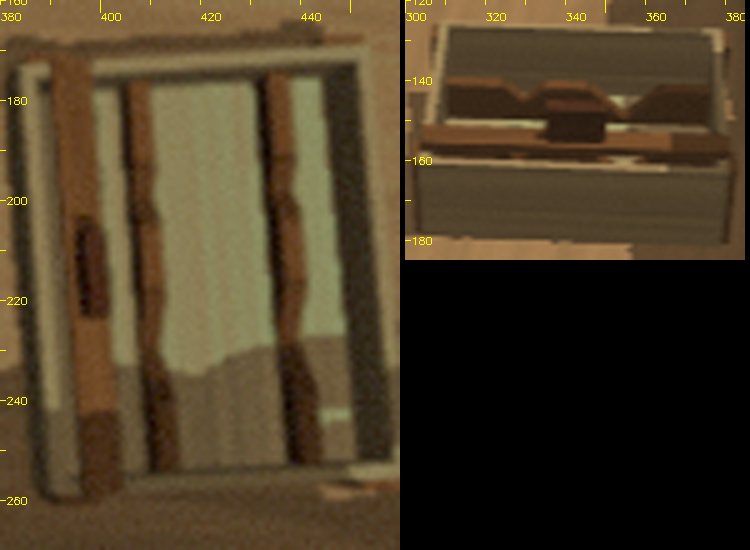

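```bash
cat > cam.py <<'E'
import numpy as np
from scipy.optimize import least_squares
C={"s":(50.18733535450509,320.97364767901956,198.5278708223041,np.array([[-0.9933,-0.074,0.0891,0.4334],[-0.1155,0.688,-0.7165,0.9244],[-0.0083,-0.7219,-0.6919,0.9468]])),
"t":(54.96796264488234,314.2990882179591,198.39937378024678,np.array([[-0.0036,-0.9944,0.1058,0.4306],[-0.9996,0.0066,0.0281,0.0268],[-0.0286,-0.1057,-0.994,1.1981]]))}
def proj(c,P):
    f,cx,cy,E=C[c]; f=200/np.tan(np.radians(f/2))
    p=(np.asarray(P)-E[:,3])@E[:,:3]
    return np.array([cx+f*p[0]/p[2],cy+f*p[1]/p[2]])
def tri(obs): # [(cam,uv)]
    r=least_squares(lambda P:np.concatenate([proj(c,P)-uv for c,uv in obs]),[.5,.1,.05]); return r.x,r.fun
def pose(obs,x0): # [(cam,local xyz,uv)], unknown x,y,yaw,z
    def w(q,l): 
        c,s=np.cos(q[2]),np.sin(q[2]); return np.array([q[0]+c*l[0]-s*l[1],q[1]+s*l[0]+c*l[1],q[3]+l[2]])
    r=least_squares(lambda q:np.concatenate([proj(c,w(q,l))-np.array(uv) for c,l,uv in obs]),x0,loss="soft_l1"); 
    return r.x,np.concatenate([proj(c,w(r.x,l))-np.array(uv) for c,l,uv in obs]).reshape(-1,2)
E
cat > m1.py <<'E'
from cam import *
np.set_printoptions(precision=4,suppress=True)
print("thick top",*tri([("t",(245.6,173.2)),("s",(281.1,247.35))]))
h=.008
print("rest",*pose([("t",(.035,-.055,h),(240.4,223.6)),("t",(-.035,-.055,h),(239.1,246.1)),("t",(.035,.055,h),(206.6,222.1)),
 ("s",(.035,.055,h),(327.6,328.)),("s",(-.035,.055,h),(356.6,331.8)),("s",(-.035,-.055,h),(360.9,294.6)),("s",(0,-.037,.0155),(348.4,295.9))],[.35,.25,0,0]))
r=[("t",(.118,.118,.078),(384.,173.2)),("t",(.118,-.086,.078),(453.2,169.2)),("t",(-.133,.118,.078),(388.6,258.6)),("t",(-.133,-.086,.078),(458.6,253.6)),
("s",(.118,-.086,.078),(308.6,126.4)),("s",(-.133,-.086,.078),(378.9,127.1)),("s",(-.133,.118,.078),(381.6,162.1)),("s",(.118,.118,.078),(302.9,158.9))]
print("crate",*pose(r,[.4,-.2,0,0]))
print("grip",*tri([("t",(398.6,213.2)),("s",(342.1,145.6))]))
x=.015
print("thin",*pose([("t",(.06,0,0),(272.4,232.6)),("t",(-.06,0,0),(312.1,231.4)),("s",(.06,0,0),(348.6,256.6)),("s",(-.06,0,.0106),(349.6,222))],[.4,.1,1.57,.02]))
E
python3 m1.py
```

```text
thick top [0.6191 0.2535 0.1189] [ 0.0038  0.0675 -0.0584 -0.0102]
rest [ 0.4478  0.3459 -0.0578 -0.0005] [[ 0.5587  0.1448]
 [ 0.1842  0.2845]
 [-0.5961 -0.2263]
 [ 0.1276 -0.0431]
 [-0.0018  0.635 ]
 [ 0.5414 -0.8194]
 [-1.2525  0.1941]]
crate [ 0.5116 -0.2664  0.0431  0.003 ] [[-0.9443 -0.6728]
 [-0.0069 -0.2389]
 [ 0.2275  0.4854]
 [ 2.1098  2.2113]
 [-0.0366 -1.8508]
 [ 0.1909 -0.1256]
 [-0.8961  1.2137]
 [-0.2377  1.3464]]
grip [ 0.5013 -0.1773  0.1243] [ 0.0049  0.2436 -0.2783 -0.0306]
thin [0.4533 0.1278 1.6084 0.0227] [[ 0.2345  0.1452]
 [-0.2567 -0.3004]
 [-0.1372  0.016 ]
 [ 0.3001 -0.0333]]
```

White shaft (246,173) and rest (222,234) are confirmed. The rest and crate fits need tightening, so I'll draw them as wireframes over both views. I'll also probe IK for the laydown.

```bash
cat > ov.py <<'E'
from cam import *
import cv2
def W(q,l):
    c,s=np.cos(q[2]),np.sin(q[2]); return np.array([q[0]+c*l[0]-s*l[1],q[1]+s*l[0]+c*l[1],l[2]])
def rect(x0,x1,y0,y1,z): return [(x0,y0,z),(x1,y0,z),(x1,y1,z),(x0,y1,z),(x0,y0,z)]
REST=[rect(-.035,.035,-.055,.055,.008)]+[[(-.028,y,.038),(-.0225,y,.038),(0,y,.0155),(.0225,y,.038),(.028,y,.038)] for y in (-.051,-.037,.037,.051)]
CR=[rect(-.133,.118,-.086,.118,.078),rect(-.125,.110,-.078,.110,.078)]+[[(-.125,y,.044),(-.0815,y,.044),(-.05,y,.0125),(-.0185,y,.044),(.023,y,.044),(.04,y,.027),(.057,y,.044),(.11,y,.044)] for y in (-.049,-.035,.035,.049)]
def CYL(p,ax,r,L):
    p=np.array(p);ax=np.array(ax)/np.linalg.norm(ax);u=np.cross(ax,[.3,.5,.8]);u/=np.linalg.norm(u);v=np.cross(ax,u);t=np.linspace(0,6.283,40)
    return [[p+s*L/2*ax+r*(np.cos(a)*u+np.sin(a)*v) for a in t] for s in (-1,1)]
def draw(img,cam,items,x0,y0,w,h,k):
    c=cv2.resize(img[y0:y0+h,x0:x0+w],None,fx=k,fy=k,interpolation=cv2.INTER_CUBIC)
    for lines,col in items:
        for l in lines:
            p=np.array([(proj(cam,P)-(x0,y0)+.5)*k-.5 for P in l]); cv2.polylines(c,[np.round(p*8).astype(np.int32)],False,col,1,cv2.LINE_AA,3)
    return c
def wf(q,L): return [[W(q,p) for p in l] for l in L]
def mosaic(tiles,name,w=800,h=600):
    m=np.zeros((h,w,3),np.uint8)
    for (x,y),t in tiles: m[y:y+t.shape[0],x:x+t.shape[1]]=t[:h-y,:w-x]
    cv2.imwrite(name,m)
E
python3 - <<'E'
from ov import *
from station import robot
np.set_printoptions(precision=3,suppress=True)
t=cv2.imread("pics/top0.png");s=cv2.imread("pics/side0.png")
r=[("t",(.118,.118,.078),(384.,173.2)),("t",(.118,-.086,.078),(453.2,169.2)),("t",(-.133,.118,.078),(388.6,258.6)),("t",(0,.09,.121),(398.6,213.2)),("s",(0,.09,.121),(342.1,145.6)),
("s",(-.133,-.086,.078),(378.9,127.1)),("s",(-.133,.118,.078),(381.6,162.1)),("s",(.118,.118,.078),(302.9,158.9))]
q,res=pose(r,[.5,-.26,.04,0]);print(q);print(res.T)
rest=[.4478,.3459,-.0578]
C1=[(wf(rest,REST),(0,255,0)),(CYL((.6191,.2535,.06),(0,0,1),.023,.12),(255,255,0)),(CYL((.4533,.1278,.021),(-.0376,1,0),.015,.12),(0,255,255))]
C2=[(wf(q,CR),(0,255,0))]
mosaic([((0,0),draw(t,"t",C1,198,215,50,40,6)),((0,250),draw(s,"s",C1,320,280,50,55,6)),((310,0),draw(t,"t",C2,378,160,85,105,4)),((310,430),draw(s,"s",C2,295,118,95,68,4)[:170]),
((655,0),draw(t,"t",C1,235,160,30,35,4)),((655,150),draw(s,"s",C1,265,235,35,60,4)),((655,395),draw(t,"t",C1,268,220,47,30,3)),((690,490),draw(s,"s",C1,330,215,36,55,2))],"pics/ov1.png")
# IK probe
from scipy.spatial.transform import Rotation as Ro
def tool(az,tilt,flip):
    e=np.array([np.cos(az),np.sin(az),0]);z=np.sin(tilt)*e-np.cos(tilt)*np.array([0,0,1.])
    y=np.cross([0,0,1.],e)*flip; x=np.cross(y,z); return np.column_stack([x,y,z])
def ik(g,R):
    return robot.solve_ik(list(np.array(g)-.167*R[:,2]),list(Ro.from_matrix(R).as_euler("xyz")))
g=np.radians
for az in (17,30,):
  for a in (35,45):
   for f in (1,-1): print("pick",az,a,f,ik([.619,.2535,.06],tool(g(az),g(a),f)))
for b in (45,55):
  for az in (86.7,-93.3):
   for f in (1,-1): print("rest",b,az,f,ik([.448,.346,.05],tool(g(az),g(b),f)))
E
```

```text
[ 0.51  -0.267  0.044  0.005]
[[-0.698  0.371  0.539 -0.052 -1.655  0.778 -0.21   0.373]
 [-0.109  0.283  1.23  -1.386 -0.479 -0.634  0.682  0.844]]
pick 17 35 1 None
pick 17 35 -1 None
pick 17 45 1 [0.178 0.462 2.128 2.789 0.245 1.83 ]
pick 17 45 -1 [ 0.178  0.462  2.128  2.789  0.245 -1.312]
pick 30 35 1 [ 0.095  0.436  1.992  1.034  0.281 -2.945]
pick 30 35 -1 [0.095 0.436 1.992 1.034 0.281 0.197]
pick 30 45 1 [0.048 0.463 2.124 2.036 0.37  2.299]
pick 30 45 -1 [ 0.048  0.463  2.124  2.036  0.37  -0.843]
rest 45 86.7 1 [-0.024  0.504  2.083  1.108  0.91   2.301]
rest 45 86.7 -1 [-0.024  0.504  2.083  1.108  0.91  -0.841]
rest 45 -93.3 1 [ 0.759  0.869  1.242 -0.507  1.649  0.941]
rest 45 -93.3 -1 [ 0.759  0.869  1.242 -0.507  1.649 -2.2  ]
rest 55 86.7 1 [-0.115  0.6    2.119  1.243  1.043  2.064]
rest 55 86.7 -1 [-0.115  0.6    2.119  1.243  1.043 -1.077]
rest 55 -93.3 1 [ 0.794  0.974  1.142 -0.588  1.802  0.954]
rest 55 -93.3 -1 [ 0.794  0.974  1.142 -0.588  1.802 -2.188]
```

View pics/ov1.png

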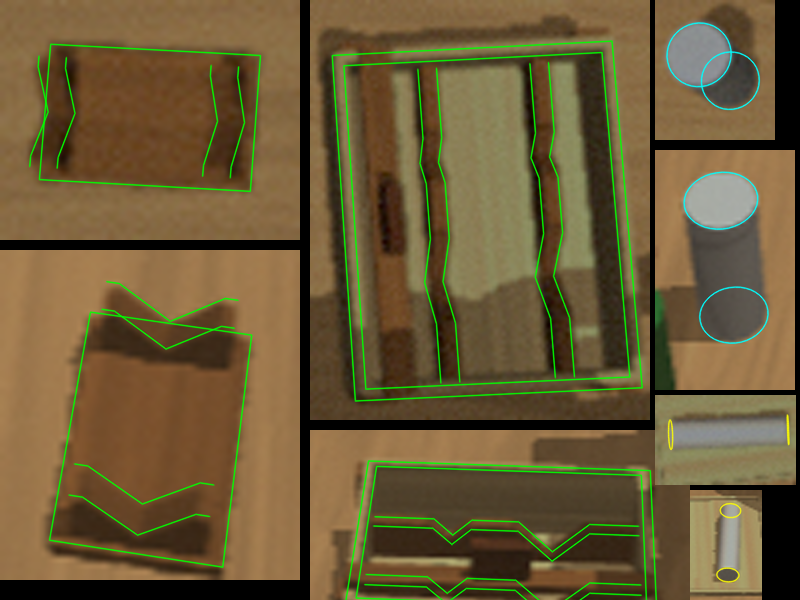

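Both shafts, the rest base and the block peaks match their wireframes to about 1 px. The crate matches to 1–2 px and I'll refine it once the arm's shadow has moved off it. Next I'll choose an approach that clears the green and red cylinders.

```bash
cat > h.py <<'E'
from ov import *
from station import robot
from scipy.spatial.transform import Rotation as Ro
np.set_printoptions(precision=3,suppress=True)
rad=np.radians
def tool(az,tilt,flip):
    az,tilt=rad(az),rad(tilt)
    e=np.array([np.cos(az),np.sin(az),0]);z=np.sin(tilt)*e-np.cos(tilt)*np.array([0,0,1.])
    y=np.cross([0,0,1.],e)*flip; x=np.cross(y,z); return np.column_stack([x,y,z])
def pr(g,R): return list(np.array(g)-.167*R[:,2]),list(Ro.from_matrix(R).as_euler("xyz"))
def ik(g,R): return robot.solve_ik(*pr(g,R))
def st(m=""):
    s=robot.sense(); R=Ro.from_euler("xyz",s["ee_rot"]).as_matrix()
    print(m,"t%.2f"%s["time"],"grasp",np.array(s["position"])+.167*R[:,2],"w%.4f"%s["width"],"ff%.1f"%s["finger_force"],"F",s["force"],"q",s["joints"])
def snap(c,name): 
    im=cv2.cvtColor(robot.read_camera({"t":"top","s":"side"}[c])["img"],cv2.COLOR_RGB2BGR); cv2.imwrite(name,im); return im
E
python3 - <<'E'
from h import *
P=np.array([.619,.2535])
obs=[]
for n,a,b in (("green",(215.1,160.1),(257.4,274.9)),("red",(262.,143.),(251.1,233.1))):
    x,r=tri([("t",a),("s",b)]); print(n,x,r,x[:2]-P); obs.append(x[:2]-P)
for a in (40,50,60):
 for az in range(-40,61,10):
  R=tool(az,a,-1); e=R[:2,2]/np.sin(rad(a)); n=np.array([-e[1],e[0]])
  # finger pts: lateral 46..64, along-tool -60..19, half width 7.5 ; z check under 0.12
  cl=9
  for lat in (46,52,58,64):
   for sg in (1,-1):
    for d in np.linspace(-80,19,25):
     for w in (-7.5,7.5):
      z=.065+(-d*np.cos(rad(a))+w*np.sin(rad(a)))/1e3
      if z<.123:
        p=sg*lat*n/1e3+e*(d*np.sin(rad(a))+w*np.cos(rad(a)))/1e3
        cl=min(cl,*[np.linalg.norm(p-o)-.023 for o in obs])
  q=ik([P[0],P[1],.065],R); q2=ik([P[0]-.08*e[0],P[1]-.08*e[1],.065],R);q3=ik([P[0],P[1],.2],R)
  if q is not None: print(a,az,"clear %.3f"%cl,q,q2 is not None,q3)
for b in (30,40,50):
  for az in (86.7,-93.3): print("rest",b,az,ik([.448,.346,.05],tool(az,b,1)))
E
```

```text
green [0.659 0.342 0.119] [-0.017 -0.236  0.191  0.038] [0.04  0.089]
red [0.708 0.208 0.111] [ 0.023  0.282 -0.249 -0.054] [ 0.089 -0.045]
40 -40 clear 0.007 [ 0.539  0.615  1.678 -0.948  0.844 -2.819] True [ 0.539  0.444  1.572 -0.791  1.024 -3.082]
40 -30 clear 0.010 [ 0.511  0.568  1.778 -1.049  0.691 -2.872] True [ 0.511  0.384  1.669 -0.81   0.868  3.077]
40 -20 clear 0.010 [ 0.466  0.525  1.868 -1.169  0.534 -2.918] True [ 0.466  0.328  1.756 -0.803  0.708  2.921]
40 30 clear 0.018 [ 0.072  0.433  2.058  1.557  0.284 -0.341] True [0.072 0.202 1.934 0.694 0.454 0.573]
40 40 clear 0.012 [-0.002  0.448  2.027  1.363  0.437 -0.345] True [-0.002  0.223  1.906  0.816  0.605  0.279]
40 50 clear 0.010 [-0.06   0.473  1.975  1.209  0.585 -0.376] True [-0.06   0.258  1.857  0.846  0.761  0.083]
40 60 clear 0.013 [-0.101  0.507  1.905  1.078  0.728 -0.417] True [-0.101  0.304  1.791  0.834  0.913 -0.063]
50 -40 clear 0.007 [ 0.609  0.675  1.708 -1.188  0.923 -2.556] True [ 0.609  0.485  1.626 -1.026  1.045 -2.847]
50 -10 clear 0.008 [ 0.459  0.54   2.035  4.343  0.508 -2.283] False None

[... 1140 characters left out ...]
0.246  2.203  2.079  0.54  -0.87 ]
60 40 clear 0.011 [-0.133  0.601  2.225  2.13   0.855 -1.263] True [-0.133  0.275  2.157  1.751  0.708 -0.737]
60 50 clear 0.010 [-0.21   0.619  2.144  1.818  0.909 -1.145] True [-0.21   0.321  2.08   1.522  0.872 -0.679]
60 60 clear 0.013 [-0.254  0.647  2.04   1.556  0.988 -1.039] True [-0.254  0.379  1.98   1.348  1.028 -0.653]
rest 30 86.7 [0.137 0.422 1.991 0.772 0.78  2.76 ]
rest 30 -93.3 [ 0.688  0.718  1.401 -0.382  1.409  0.882]
rest 40 86.7 [0.028 0.468 2.057 1.014 0.855 2.44 ]
rest 40 -93.3 [ 0.738  0.817  1.294 -0.466  1.57   0.928]
rest 50 86.7 [-0.072  0.549  2.103  1.184  0.974  2.176]
rest 50 -93.3 [ 0.778  0.922  1.191 -0.547  1.727  0.95 ]
```

```bash
cat > s1.py <<'E'
from h import *
P=np.array([.619,.2535,.062]); R=tool(60,40,-1)
try:
    print(ik(P-.1*R[:,2]+[0,0,.11],R))
    robot.movep(*pr(P-.1*R[:,2]+[0,0,.11],R)); st("high")
    robot.movel(pr(P-.1*R[:,2],R)[0],velocity=.25); st("pre")
    robot.movel(pr(P,R)[0],velocity=.12,force_limit=8); st("at")
    im=snap("t","pics/t1.png"); im2=snap("s","pics/s1.png")
    mosaic([((0,0),draw(im,"t",[],215,140,65,60,6)),((400,0),draw(im2,"s",[],240,205,80,95,5))],"pics/ov2.png")
except robot.IKError as e: print("IK",e)
E
python3 s1.py
```

```text
[-0.226  0.188  1.812  0.782  1.059 -0.072]
high t2.88 grasp [0.587 0.197 0.249] w0.0929 ff0.0 F [ 0.395 -1.827  0.197] q [-0.228  0.188  1.811  0.782  1.059 -0.072]
pre t3.48 grasp [0.587 0.198 0.139] w0.0930 ff0.0 F [-0.465  0.066  0.494] q [-0.227  0.336  1.937  0.925  0.879 -0.322]
at t4.46 grasp [0.619 0.253 0.063] w0.0931 ff0.0 F [-0.356 -0.3   -0.65 ] q [-0.101  0.511  1.906  1.085  0.725 -0.426]
```

View pics/ov2.png

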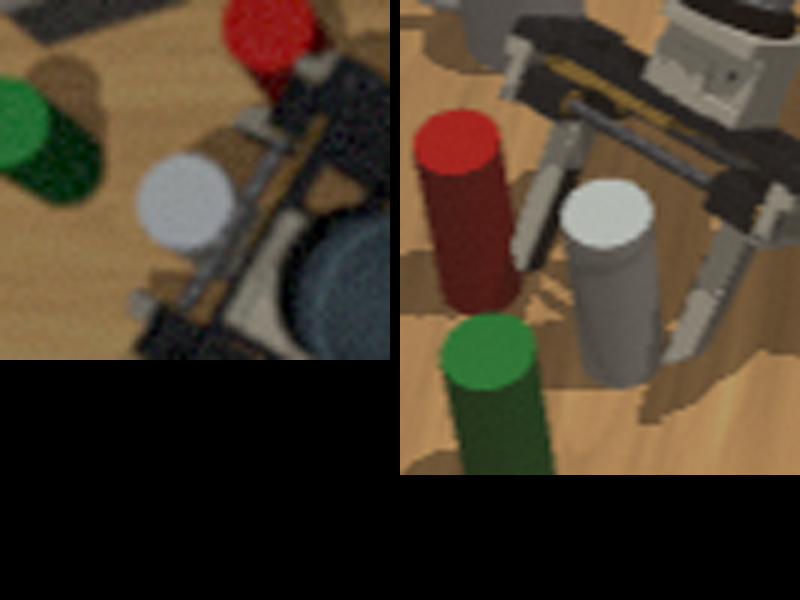

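The fingers straddle the white shaft, whose top rim is at about (185,200) in the left tile and (607,212) in the right. Red and green are clear, so I'll grip, lift and lay it down.

```bash
cat > s2.py <<'E'
from h import *
P=np.array([.619,.2535,.063]); R=tool(60,40,-1); Q=np.array([.448,.346,.05]); R2=tool(86.7,50,1)
robot.clamp(40); st("clamped")
robot.movel(pr(P+[0,0,.15],R)[0],velocity=.15); st("lift")
q=ik(Q+[0,0,.1],R2); print(q)
robot.movep(*pr(Q+[0,0,.1],R2)); st("over")
im=snap("t","pics/t2.png"); im2=snap("s","pics/s2.png")
C=[(wf([.4478,.3459,-.0578],REST),(0,255,0)),(CYL(Q+[0,0,.1],(.0575,1,0),.023,.12),(255,255,0))]
mosaic([((0,0),draw(im,"t",C,185,205,65,60,6)),((400,0),draw(im2,"s",C,310,225,80,115,5))],"pics/ov3.png")
E
python3 s2.py
```

```text
clamped t5.37 grasp [0.619 0.254 0.062] w0.0453 ff40.0 F [-1.472  0.003  0.216] q [-0.101  0.512  1.906  1.085  0.725 -0.426]
lift t6.53 grasp [0.618 0.253 0.211] w0.0458 ff40.0 F [-0.63   0.198 -4.45 ] q [-0.101  0.29   1.777  0.817  0.933 -0.035]
[-0.072  0.34   2.048  1.042  1.091  2.451]
over t8.65 grasp [0.448 0.346 0.15 ] w0.0455 ff40.0 F [ 1.196  0.335 -5.126] q [-0.072  0.341  2.047  1.042  1.091  2.451]
```

View pics/ov3.png

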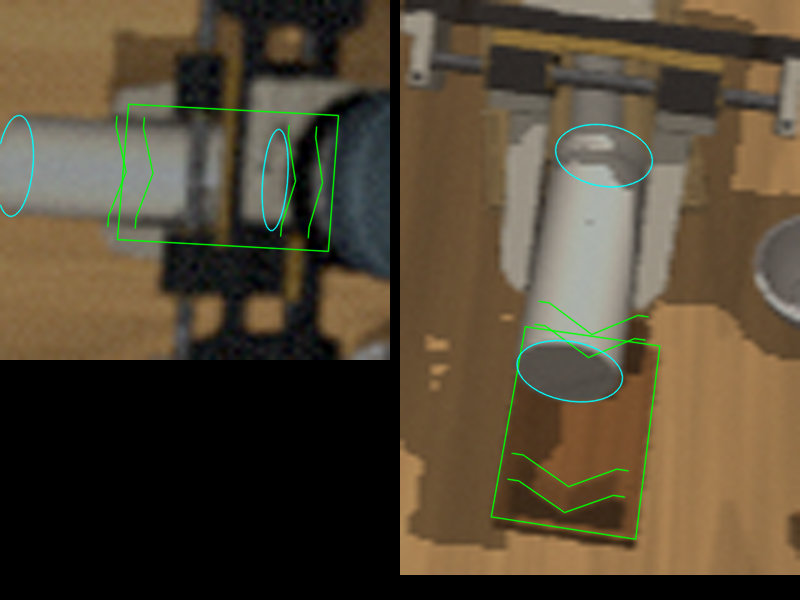

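```bash
cat > s3.py <<'E'
from h import *
Q=np.array([.448,.346,.05]); R2=tool(86.7,50,1)
robot.movel(pr(Q+[0,0,.016],R2)[0],velocity=.1)
print(robot.movel(pr(Q-[0,0,.007],R2)[0],velocity=.03,force_limit=5)); st("down")
E
python3 s3.py
```

```text
True
down t10.30 grasp [0.447 0.346 0.049] w0.0456 ff40.0 F [-0.751  3.059 -0.582] q [-0.071  0.55   2.104  1.184  0.974  2.175]
```

```bash
cat > s4.py <<'E'
from h import *
Q=np.array([.448,.346,.05]); R2=tool(86.7,50,1)
robot.release(); st("rel")
robot.movel(pr(Q-.12*R2[:,2]+[0,0,.0],R2)[0],velocity=.2); st("back")
T=np.array([.4533,.1278,.032]); D=tool(92.2,0,-1)
print(ik(T+[0,0,.12],D))
robot.movep(*pr(T+[0,0,.12],D)); st("over thin")
im=snap("t","pics/t3.png"); im2=snap("s","pics/s3.png")
rest=[.4478,.3459,-.0578]; q=[.51,-.267,.044]
C1=[(wf(rest,REST),(0,255,0)),(CYL((.4478,.3459,.048),(.0578,1,0),.023,.12),(255,255,0))]
C2=[(wf(q,CR),(0,255,0))]
mosaic([((0,0),draw(im,"t",C1,198,215,48,40,5)),((0,210),draw(im2,"s",C1,320,265,48,75,5)),((245,0),draw(im,"t",[],378,160,85,105,4)),((245,425),draw(im2,"s",[],300,120,85,43,4)),((590,425),draw(im2,"s",C2,300,120,52,43,4)),((588,0),draw(im,"t",C2,378,160,53,105,4))],"pics/ov4.png")
E
python3 s4.py
```

```text
rel t11.22 grasp [0.447 0.346 0.049] w0.0929 ff0.0 F [ 0.24  -0.645 -0.088] q [-0.072  0.549  2.104  1.183  0.972  2.176]
back t11.97 grasp [0.442 0.254 0.127] w0.0932 ff0.0 F [ 0.571 -0.338 -0.66 ] q [-0.289  0.369  2.095  0.942  1.169  2.297]
[ 0.037  0.198  1.842 -0.     1.103 -0.001]
over thin t13.95 grasp [0.453 0.128 0.151] w0.0932 ff0.0 F [-0.193 -0.212 -0.291] q [ 0.038  0.198  1.842  0.     1.103 -0.   ]
```

View pics/ov4.png

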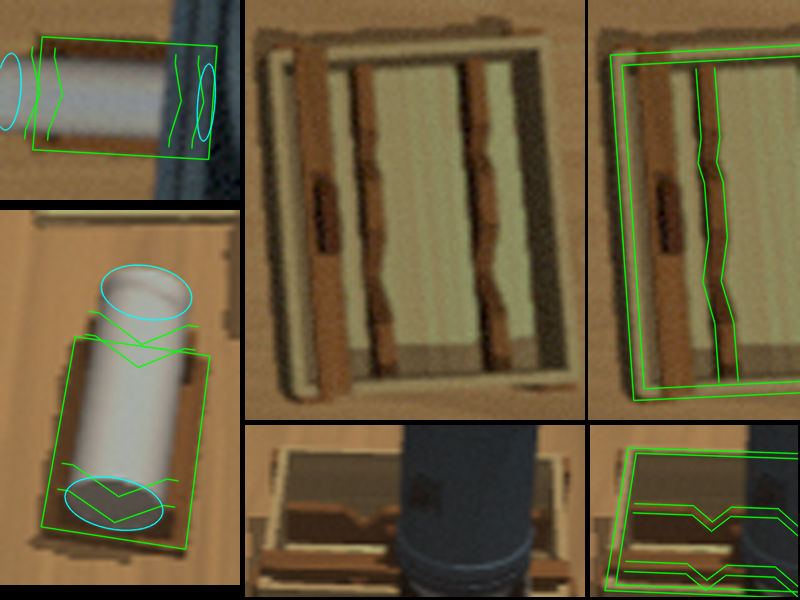

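The thick shaft lies in the rest exactly on its model (lower-left tile). The crate is now out of shadow in the top view, with rim corners at tile (268,53), (550,37), (577,381) and (290,399). I'll refine its pose from those and by edge alignment, then pick the thin shaft.

```bash
cat > fit.py <<'E'
from h import *
f=lambda x,y:(378+(x-245+.5)/4-.5,160+(y+.5)/4-.5)
r=[("t",(.118,.118,.078),f(268,53)),("t",(.118,-.086,.078),f(550,37)),("t",(-.133,.118,.078),f(290,399)),("t",(-.133,-.086,.078),f(577,381)),
("s",(-.133,-.086,.078),(378.9,127.1)),("s",(-.133,.118,.078),(381.6,162.1)),("s",(.118,.118,.078),(302.9,158.9)),("s",(.118,-.086,.078),(308.6,126.4))]
q,res=pose(r,[.5,-.26,.04,0]);print(q);print(res.T)
q,res=pose(r[:4],[.5,-.26,.04,0]);print("top only",q)
G={}
for c,n in (("t","pics/t3.png"),("s","pics/side0.png")):
    g=cv2.GaussianBlur(cv2.imread(n),(0,0),.8).astype(np.float32)
    G[c]=np.sqrt((cv2.Sobel(g,cv2.CV_32F,1,0)**2+cv2.Sobel(g,cv2.CV_32F,0,1)**2).sum(2))
def pts(L):
    o=[]
    for l in L:
        for a,b in zip(l[:-1],l[1:]):
            a,b=np.array(a),np.array(b);n=max(2,int(np.linalg.norm(b-a)/.003)); o+=[a+(b-a)*t for t in np.linspace(0,1,n)]
    return np.array(o)
PT=pts(CR)
def score(q,c):
    f_,cx,cy,E=C[c];f_=200/np.tan(np.radians(f_/2))
    co,si=np.cos(q[2]),np.sin(q[2]);w=np.column_stack([q[0]+co*PT[:,0]-si*PT[:,1],q[1]+si*PT[:,0]+co*PT[:,1],PT[:,2]])
    p=(w-E[:,3])@E[:,:3]; u=cx+f_*p[:,0]/p[:,2];v=cy+f_*p[:,1]/p[:,2]
    return cv2.remap(G[c],u.astype(np.float32)[:,None],v.astype(np.float32)[:,None],1).mean()
for cs in ("t","s","ts"):
    best=max(((sum(score((x,y,a),c)/G[c].mean() for c in cs),x,y,a) for x in np.arange(.496,.5201,.001) for y in np.arange(-.277,-.2569,.001) for a in np.arange(.02,.0701,.005)))
    print(cs,best)
E
python3 fit.py
```

```text
[ 0.511 -0.267  0.046  0.004]
[[-0.186 -0.515  0.365  0.535  0.189 -0.7   -0.059 -0.049]
 [-0.2    0.02  -0.086  0.915 -0.468  0.836  1.123 -2.068]]
top only [ 0.512 -0.268  0.044  0.   ]
t (np.float32(4.7342453), np.float64(0.513), np.float64(-0.261), np.float64(0.05500000000000001))
s (np.float32(4.4781218), np.float64(0.512), np.float64(-0.27), np.float64(0.05))
ts (np.float32(9.137413), np.float64(0.513), np.float64(-0.269), np.float64(0.05))
```

```bash
cat > s5.py <<'E'
from h import *
T=np.array([.4533,.1278,.032]); D=tool(92.2,0,-1)
print(robot.movel(pr(T+[0,0,.001],D)[0],velocity=.1,force_limit=8)); st("at thin")
robot.clamp(30); st("clamped")
robot.movel(pr(T+[0,0,.15],D)[0],velocity=.15); st("lift")
E
python3 s5.py
```

```text
False
at thin t15.39 grasp [0.454 0.128 0.033] w0.0930 ff0.0 F [ 0.537 -0.358 -0.277] q [ 0.037  0.369  1.968 -0.     0.803 -0.001]
clamped t16.41 grasp [0.453 0.128 0.033] w0.0292 ff30.0 F [-0.534 -0.281  0.497] q [ 0.037  0.37   1.969 -0.     0.803 -0.001]
lift t17.55 grasp [0.453 0.128 0.181] w0.0294 ff30.0 F [-0.658 -0.063 -2.074] q [ 0.037  0.166  1.802  0.     1.176 -0.001]
```

```bash
cat > s6.py <<'E'
from h import *
G=np.array([.552,-.266,.061]); D=tool(92.75,0,-1)
robot.movep(*pr(G+[0,0,.13],D)); st("over")
robot.movel(pr(G+[0,0,.015],D)[0],velocity=.15)
print(robot.movel(pr(G-[0,0,.008],D)[0],velocity=.025,force_limit=4)); st("down")
E
python3 s6.py
```

```text
over t19.05 grasp [ 0.552 -0.265  0.191] w0.0292 ff30.0 F [-0.642  1.245 -1.502] q [-0.629  0.402  1.446  0.001  1.294 -0.678]
True
down t20.60 grasp [ 0.552 -0.266  0.061] w0.0290 ff30.0 F [-0.602 -0.172  4.49 ] q [-0.631  0.532  1.589  0.     1.021 -0.679]
```

Contact came at exactly the seated height with no sideways force. I'll release the thin shaft and fetch the thick one from above.

```bash
cat > s7.py <<'E'
from h import *
G=np.array([.552,-.266,.061]); D=tool(92.75,0,-1)
robot.release(); st("rel")
robot.movel(pr(G+[0,0,.13],D)[0],velocity=.2)
Q=np.array([.4475,.346,.05]); D2=tool(86.7,0,-1)
robot.movep(*pr(Q+[0,0,.12],D2)); st("over rest")
im=snap("t","pics/t4.png"); im2=snap("s","pics/s4.png")
print(robot.movel(pr(Q,D2)[0],velocity=.12,force_limit=8)); st("at")
robot.clamp(40); st("clamped")
robot.movel(pr(Q+[0,0,.15],D2)[0],velocity=.15); st("lift")
E
python3 s7.py
```

```text
rel t21.72 grasp [ 0.551 -0.266  0.06 ] w0.0931 ff0.0 F [0.047 0.385 0.007] q [-0.631  0.532  1.59   0.     1.021 -0.679]
over rest t24.74 grasp [0.448 0.345 0.17 ] w0.0928 ff0.0 F [0.615 0.104 0.305] q [ 0.46   0.34   1.595 -0.     1.207  0.518]
False
at t25.99 grasp [0.448 0.346 0.051] w0.0933 ff0.0 F [ 0.032 -0.019 -0.738] q [ 0.461  0.476  1.72  -0.     0.944  0.519]
clamped t26.81 grasp [0.447 0.346 0.05 ] w0.0450 ff40.0 F [-2.3   -0.481  2.718] q [0.461 0.477 1.722 0.    0.944 0.519]
lift t27.96 grasp [0.447 0.346 0.199] w0.0452 ff40.0 F [ 0.581  0.464 -4.995] q [ 0.461  0.315  1.555 -0.     1.273  0.519]
```

```bash
cat > s8.py <<'E'
from h import *
G=np.array([.462,-.2704,.047]); D=tool(92.75,0,-1)
robot.movep(*pr(G+[0,0,.145],D)); st("over")
robot.movel(pr(G+[0,0,.015],D)[0],velocity=.15)
print(robot.movel(pr(G-[0,0,.008],D)[0],velocity=.025,force_limit=5)); st("down")
E
python3 s8.py
```

```text
over t30.17 grasp [ 0.462 -0.27   0.192] w0.0455 ff40.0 F [-0.636  0.102 -4.643] q [-0.737  0.268  1.639  0.     1.235 -0.786]
True
down t31.81 grasp [ 0.462 -0.27   0.047] w0.0449 ff40.0 F [ 1.277 -0.725  2.823] q [-0.738  0.438  1.801  0.001  0.903 -0.785]
```

```bash
cat > s9.py <<'E'
from h import *
G=np.array([.462,-.2704,.047]); D=tool(92.75,0,-1)
robot.release(); st("rel")
robot.movel(pr(G+[0,0,.145],D)[0],velocity=.2)
robot.movep(*pr([.4533,.1278,.2],tool(92.2,0,-1))); st("aside")
im=snap("t","pics/t5.png"); im2=snap("s","pics/s5.png")
q=[.512,-.268,.048]
def w(x,y,z): return W(q,(x,y,z))
ax=W([0,0,q[2]],(0,1,0))
KY=.091
C=[(CYL(w(-.05,0,.045),ax,.023,.12),(255,255,0)),(CYL(w(.04,0,.048),ax,.015,.12),(0,255,255)),(wf(q,[rect(-.025,.025,KY-.007,KY+.007,.121)]),(0,255,0))]
mosaic([((0,0),draw(im,"t",C,378,160,80,105,5)),((402,0),draw(im2,"s",C,295,115,65,75,6))],"pics/ov5.png")
E
python3 s9.py
```

```text
rel t32.73 grasp [ 0.461 -0.269  0.046] w0.0931 ff0.0 F [ 0.734 -0.837 -0.395] q [-0.738  0.439  1.802  0.     0.904 -0.786]
aside t35.08 grasp [0.454 0.127 0.2  ] w0.0930 ff0.0 F [-0.903  0.618 -0.36 ] q [ 0.036  0.148  1.773 -0.     1.221 -0.002]
```

View pics/ov5.png

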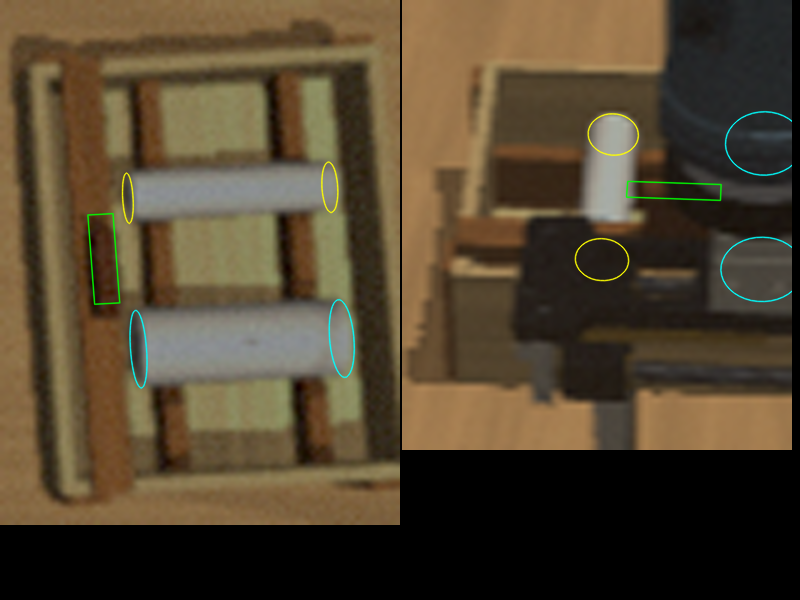

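Both shafts lie in their notches on the model outlines: thin at tile (130–337, ~190), thick at (138–352, ~343). The keeper grip is at (104,267), still parked, so I'll clamp it and slide.

```bash
cat > s10.py <<'E'
from h import *
q=[.512,-.268,.048]; D=tool(2.75,0,-1)
p=lambda y,z: pr(W(q,(-.002,y,z)),D)
print(robot.solve_ik(*p(.091,.2)))
robot.movep(*p(.091,.2)); st("over")
print(robot.movel(p(.091,.112)[0],velocity=.12,force_limit=8)); st("at")
robot.clamp(15); st("clamped")
print(robot.movel(p(-.008,.112)[0],velocity=.06,force_limit=10)); st("slid")
s=robot.sense(); print("local y",(np.array(s["position"][:2])-q[:2])@[-np.sin(q[2]),np.cos(q[2])])
E
python3 s10.py
```

```text
[-0.545  0.262  1.626 -0.     1.253  0.977]
over t36.37 grasp [ 0.505 -0.177  0.2  ] w0.0931 ff0.0 F [-0.208  0.205  0.234] q [-0.545  0.262  1.627  0.001  1.254  0.976]
False
at t37.25 grasp [ 0.506 -0.177  0.113] w0.0929 ff0.0 F [-0.114  0.426  0.11 ] q [-0.545  0.351  1.737 -0.     1.052  0.977]
clamped t38.45 grasp [ 0.506 -0.177  0.112] w0.0137 ff15.0 F [-0.367 -1.55  -0.081] q [-0.546  0.352  1.738 -0.     1.051  0.977]
True
slid t39.83 grasp [ 0.51  -0.269  0.112] w0.0141 ff15.0 F [-1.044  1.448  5.507] q [-0.679  0.417  1.635  0.002  1.091  0.844]
local y -0.0010597787009755035
```

```bash
cat > s11.py <<'E'
from h import *
q=[.512,-.268,.048]; D=tool(2.75,0,-1)
p=lambda y,z: pr(W(q,(-.002,y,z)),D)
print(robot.movel(p(-.009,.112)[0],velocity=.03,force_limit=8)); st("more")
s=robot.sense(); print("local y",(np.array(s["position"][:2])-q[:2])@[-np.sin(q[2]),np.cos(q[2])])
robot.release(); st("rel")
robot.movel(p(-.001,.24)[0],velocity=.2)
robot.movep(*pr([.4533,.1278,.25],tool(92.2,0,-1))); st("aside")
im=snap("t","pics/t6.png"); im2=snap("s","pics/s6.png")
# dark grip: score template of old grip patch in the new top picture
old=cv2.imread("pics/t5.png"); t=old[200:228,392:406]
r=cv2.matchTemplate(im[190:240,385:450],t,cv2.TM_CCOEFF_NORMED); _,v,_,l=cv2.minMaxLoc(r)
print("grip moved px",l[0]+385-392,l[1]+190-200,v,"expected",proj("t",W(q,(0,0,.121)))-proj("t",W(q,(0,.091,.121))))
# shafts unchanged: shift between old and new pictures at their visible ends
for n,(x,y) in {"thin":(430,188),"thick":(432,220)}.items():
    a=old[y:y+24,x:x+24]; r=cv2.matchTemplate(im[y-5:y+29,x-5:x+29],a,cv2.TM_CCOEFF_NORMED); _,v,_,l=cv2.minMaxLoc(r); print(n,l[0]-5,l[1]-5,v)
E
python3 s11.py
```

```text
True
more t40.04 grasp [ 0.51  -0.269  0.112] w0.0140 ff15.0 F [-0.872  2.014  4.55 ] q [-0.681  0.418  1.633  0.004  1.094  0.841]
local y -0.00171609443915262
rel t41.35 grasp [ 0.51  -0.268  0.111] w0.0929 ff0.0 F [ 0.696 -0.054 -0.163] q [-0.68   0.419  1.634  0.005  1.094  0.841]
aside t43.62 grasp [0.454 0.127 0.25 ] w0.0932 ff0.0 F [-0.392 -0.039  0.601] q [ 0.036  0.107  1.693 -0.     1.341 -0.001]
grip moved px 39 -3 0.6585008502006531 expected [32.775 -1.749]
thin 0 0 0.8860794901847839
thick 0 0 0.9045610427856445
```

The template match is weak (0.66), so I'll check the slat with an intensity profile instead.

Run:
```python
from h import *
q=[.512,-.268,.048]
a=cv2.imread("pics/t5.png").astype(float).mean(2);b=cv2.imread("pics/t6.png").astype(float).mean(2)
for n,(r0,r1) in {"grip":(208,220),"slat top":(178,186)}.items():
    print(n);print("old",np.arange(388,440)[0],a[r0:r1,388:440].mean(0).astype(int));print("new",b[r0:r1,388:440].mean(0).astype(int))
for y in (.091,0,): print(y,"grip",[proj("t",W(q,(0,y+d,z))).round(1) for d in(-.007,.007) for z in (.121,.088)],"slat@x.1",[proj("t",W(q,(.1,y+d,.088))).round(1) for d in (-.012,.012)])
```

```text
grip
old 388 [114 107  91  79  69  60  59  38  19  31  45  45  47  69  97 111 112  99
  55  25  40  63  67  67  80 100 109 108 108 108 107 105 107 110 112 109
 108 108 111 112 111 109 111 115 111  83  37  19  35  54  61  62]
new [114 117 119 121 120 122 123 124 124 122 122 122 121 120 114 111 111  99
  56  24  42  61  66  67  81 100 109 110 107  94  82  76  77  83  84  74
  58  59  51  24  11  21  38  47  43  43  34  22  35  55  62  61]
slat top
old 388 [ 80  69  60  67  70  65  67  65  67  70  81 102 115 117 110  88  42  28
  56  67  69  77  98 117 118 117 117 117 117 116 120 120 120 119 119 122
 122 120 119 117 118 122 109  60  18  28  54  65  68  74  96 120]
new [114 114 114 117 118 117 118 118 118 118 119 117 118 117 109  90  43  30
  54  66  69  77  98 118 121 118 111  86  76  78  82  84  78  63  60  68
  69  65  65  67  70  78  78  46  21  30  52  65  68  74  97 120]
0.091 grip [array([400.8, 211.1]), array([398.5, 212. ]), array([395.7, 211.4]), array([393.7, 212.2])] slat@x.1 [array([397.7, 177.5]), array([389.4, 178. ])]
0 grip [array([433.6, 209.4]), array([430.3, 210.3]), array([428.5, 209.6]), array([425.4, 210.5])] slat@x.1 [array([429.2, 175.8]), array([420.9, 176.3])]
```

The slat has moved about 32 px, from columns 389–398 to 421–430, which puts it at the stop (expected 421–429 at y = 0). The shafts have not moved.

```bash
python3 -c "
from station import robot
print(robot.hand_in())"
```

```text
the job is handed in; nothing more can be done
None
```

I handed the job in at about 44 s of the 72 s limit: both shafts are seated and centred in their notches, the keeper bar is at its stop, and no collision or drop was seen; no verdict came back.

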